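# Complete the tube row and hold the pin tool over it

### The job

Drop the two loose open tubes, one into each of the two empty bores of the metal block, so that all four tubes stand fully down in the row. Then take the four-pin tool out of its cradle by its upright grip, carry it clear over the blue rack, and finish while still holding it, upright and still, with its four pins centred over the four tube mouths and their tips about one centimetre above the rims. Let the tool touch nothing on the way (it stays clean), and leave the capped vial and the other things on the bench where they are.

Things in the scene. Friction and masses are not known exactly. Their poses are not given: they have to be found in the camera images.
- block: Fixed plain aluminium dry block, 42 x 132 x 42 mm (x, y, z), standing on the bench, turned about the vertical by up to 0.5 rad. Four round bores in one row along its own y axis, 28 mm apart, 18.5 mm wide, 30 mm deep (bore floor 12 mm above the bench). Origin: centre of its underside. It may stand left or right of the blue rack.
- bore1 (a point): Centre of the mouth of bore 1 in the block's top face (42 mm above the bench), at y = -42 mm in the block's frame; it holds tube_c at the start
- bore2 (a point): Centre of the mouth of bore 2 in the block's top face (42 mm above the bench), at y = -14 mm in the block's frame; empty at the start
- bore3 (a point): Centre of the mouth of bore 3 in the block's top face (42 mm above the bench), at y = 14 mm in the block's frame; it holds tube_d at the start
- bore4 (a point): Centre of the mouth of bore 4 in the block's top face (42 mm above the bench), at y = 42 mm in the block's frame; empty at the start
- tube_a: Loose open-topped white plastic tube, round, 16 mm diameter, 60 mm tall, wall 1.4 mm, about 15 g, standing on the bench. Origin: centre of its underside, z up along its axis. It goes into an empty bore; fully down, its rim is 72 mm above the bench and 30 mm above the block's top.
- tube_b: Second loose tube on the bench, same as tube_a; it goes into the other empty bore (either way round).
- tube_c: Same kind of tube, already standing in bore 1 of the block; it stays there.
- tube_d: Same kind of tube, already standing in bore 3 of the block; it stays there.
- cradle: Fixed white plastic cradle of the pin tool, 60 x 146 x 60 mm, on the other side of the blue rack from the block, turned by up to 0.5 rad. Two end posts carry the tool's bar 53 mm above the bench between low lips (top at 60 mm); the tool lifts straight up. Origin: centre of its underside; the bar lies along its y axis.
- pintool: Four-pin tool, ~160 g, hanging in the cradle: steel bar 14 x 122 x 12 mm (x, y, z), four pins 3 mm thick, 35 mm long pointing down, 28 mm apart along y, and an upright grey grip plate 14 mm thick (x), 50 wide (y). Origin: mid-row at the pin tips, z up; bar 35 to 47 mm, grip plate 47 to 102 mm above the tips. In the cradle the tips are 18 mm above the bench. Both ends are alike.
- pin1 (a point): Tip of the end pin at y = -42 mm in the tool's frame.
- pin4 (a point): Tip of the end pin at y = +42 mm in the tool's frame.
- tube_rack: Fixed blue plastic tube rack between the block and the cradle, 250 x 78 mm, top 75 mm high, with four capped tubes standing out of it up to 107 mm above the bench. Long side along its x axis. Origin: centre of its underside. An obstacle: carry over it.
- capped_vial: Loose white capped vial, 24 mm diameter, 46 mm tall, standing on the bench near the loose tubes; not part of the job. Origin: centre of its underside.
- reagent_bottle: Loose small amber bottle, 48 mm diameter, 90 mm tall, at the far side; leave alone. Origin: centre of its underside.
- beaker: Loose glass beaker, 64 mm diameter, 80 mm tall, at the far side; leave alone. Origin: centre of its underside.
- dish: Loose clear covered dish, 92 mm diameter, 16 mm tall, near the robot on its right; leave alone. Origin: centre of its underside.
- tip_box: Fixed green box, 122 x 87 x 64 mm, on the left of the bench. Origin: centre of its underside.

How it is judged:
By the outcome, as a careful person would: the job done as asked, in the order asked, and still so for the second after the job is handed in, while the arm keeps its last pose, push and grip.
It also fails if it takes over 72 s, if anything falls off the work surface, if the arm or the gripper's body presses on something with over 40 N, if the wrist force passes 120 N, or if a joint passes its speed limit or range.

### The arm

A 6-joint arm with a two-finger parallel gripper is mounted at the origin on the work surface. World frame = base frame: x ahead of the robot, y to its left, z up, the work surface at z = 0. Lengths are in m, angles in degrees, forces in N, time in s.
With the tool pointing down it reaches from about 0.35 to 0.875 m from the base axis. Payload 4.2 kg.
Tool frame: the origin (TCP) lies midway between the tips of the shut fingers; the grasp point (between the pads) lies 19 mm behind it; z points along the fingers, y is the direction in which the jaws open and shut (so a half turn about z gives the same grasp; the last joint's range is limited). The gripper opens to 87 mm and grips with 3 to 60 N. Pads are 19 mm wide; open, the fingers measure 117 mm over their backs; the gripper's body (75 mm by 190 mm) begins 51 mm behind the grasp point.
Start: joints at [-51.589, 22.042, 0.453, 0, -68.411, -14.817], TCP at [0.25, -0.573, 0.223] pointing down, gripper open.
Joint ranges: [-179.83, 179.83], [-69.29, 118.12], [-61.27, 80.66], [-181.25, 117.63], [-171.15, -9.14], [-177.46, 177.46]. Speed limits (degrees/s): [159.86, 159.86, 180, 180, 180, 180].

### API

Orientations are given as a 3x3 rotation matrix whose columns are the frame's x, y, z axes.
In Python, from station import r gives the robot as it stands.
- The arm moves only by the tool play_rows, never from a script. Its argument "commands" is a list that holds one entry, the list of rows, each a list of 7 numbers: the shift along the world's x, y, z in m, then the turn, a rotation vector about the world's x, y, z in rad, then the closure, from 0 (fully open) to 1 (shut). A call has 1 to 5 rows; each row is the pose to reach, as a shift and turn from the pose commanded when the call began; what a row does not reach only later rows make up. A row lasts 1/10 s, in which the tool goes at most 50 mm and 8.59 degrees, less where a joint would pass 70% of its speed; a pose out of reach is approached as far as the arm can. A call with a gripper value outside its range is refused whole. The fingers move at their own pace and stop on an object; the grip force is fixed at half the most. Time passes only in rows, so rows that repeat a pose let the fingers close. It gives the time, the measured TCP pose, the force and the opening at its end, in the units of the state.
- r.sense(): the state, without advancing time (a new reading comes with each control period).
- r.capture(name): name is "scene" or "top" or "wrist"; returns a dict with "image" (400x640x3 uint8, red, green, blue), "range_z" (400x640 float32, m along the optical axis (not along the pixel's ray), 0 where there is no reading), "intrinsics" (3x3 intrinsics, pixels), "extrinsics" (4x4, takes a point from camera to world coordinates); the wrist camera has in their place "mount" (4x4, takes a point from camera to tool coordinates, whose origin is the TCP and whose axes are the flange's). Camera axes: x right, y up, looking along -z (the intrinsics and any distortion apply to the point x, -y, -z); pixel columns grow to the right and rows downward; lengths in m; the calibration is good to about 2 mm. A picture is of the moment at which its call begins: read the wrist's pose just before it.
- r.finish_job(): hands the job in, once; it reports no verdict.
The state is a dict: "time_s": time; "joints": joint angles; "joint_velocities": joint speeds; "effort": joint torques, N m; "tcp_pos": TCP position; "ee_rot": TCP orientation; "wrist_force": force on the tool from outside, world axes, zero at the start; "moment": the same for the moment, N m; "gripper_width": opening from 0.0 (shut) to 1.0 (fully open).
Only numpy, scipy, OpenCV 4.12 (cv2) and the standard library are available. Lean on these libraries where they do the work, as an engineer would, in place of code of your own. Each camera call takes 0.05 s, during which the arm holds its last target. There are 200 camera calls.

## Working session

There is one attempt and no reset: what is moved stays moved. The work goes in short steps, Python scripts to look and compute and a tool call to move; the robot and the scene stay as the last step left them, time stands still between calls to the robot, and variables do not carry over. Pictures are saved under pics/ and viewed, about 8 in all and at most 12, crops included, and the job is handed in when it is done.

Besides the shell and the picture viewer there is one more tool, called after "Request:" in YAML: its name, and indented under it one key for each argument. play_rows: Moves the arm, as the interface text tells. Its arguments: {"type":"object","properties":{"commands":{"type":"array","items":{"type":"array","items":{"type":"array","items":{"type":"number"}}}}},"required":["commands"]}

```bash
mkdir -p pics; ls
python3 - <<'E'
from station import r
import cv2,numpy as np
s=r.sense();print(s)
for n in("scene","top"):
    c=r.capture(n);np.savez(f"{n}.npz",**{k:v for k,v in c.items()})
    print(n,c["intrinsics"],c["extrinsics"],[k for k in c])
    cv2.imwrite(f"pics/{n}0.png",c["image"][:,:,::-1])
E
```

```text
pics
{'time_s': 0.0, 'joints': array([-5.15887050e+01,  2.20906115e+01,  3.78745744e-01, -2.86958543e-02,
       -6.84105767e+01, -1.48164880e+01]), 'joint_velocities': array([ 0.01827945, -0.02891887,  0.0138954 , -0.02645791,  0.0159112 ,
       -0.0034454 ]), 'effort': array([ 4.52860204e-04, -3.90663886e+01,  1.87406731e+01,  4.21987429e+00,
        1.09952287e-02, -1.36710560e-04]), 'tcp_pos': array([ 0.24993676, -0.572186  ,  0.22145488]), 'ee_rot': array([[-9.16472911e-01, -4.00095584e-01, -9.62800713e-04],
       [-4.00096730e-01,  9.16470812e-01,  1.96381599e-03],
       [ 9.66646484e-05,  2.18499757e-03, -9.99997608e-01]]), 'wrist_force': array([ 0.19995644,  0.43875285, -0.80924008]), 'moment': array([-0.01929156, -0.00153799, -0.02501282]), 'gripper_width': 0.9960092573760758}
scene [[429.9004642    0.         310.0157325 ]
 [  0.         429.9004642  198.19512564]
 [  0.           0.           1.        ]] [[ 0.39129276 -0.63769161  0.66350538  1.32127051]
 [ 0.92025139  0.26704186 -0.28605247 -0.26005203]
 [ 0.00522955  0.72252201  0.69132814  0.87009384]
 [ 0.          0.          0.          1.        ]] ['image', 'range_z', 'intrinsics', 'extrinsics']
top [[468.50103767   0.         316.21010393]
 [  0.         468.50103767 191.32005861]
 [  0.           0.           1.        ]] [[-0.01593608  0.98721217 -0.15861327  0.28711246]
 [-0.99983469 -0.0171225  -0.0061161   0.0417729 ]
 [-0.00875374  0.15848959  0.98732184  1.66026369]
 [ 0.          0.          0.          1.        ]] ['image', 'range_z', 'intrinsics', 'extrinsics']
```

View pics/top0.png

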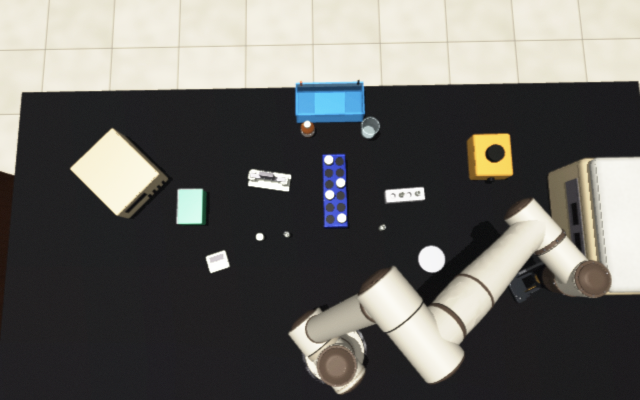

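View pics/scene0.png

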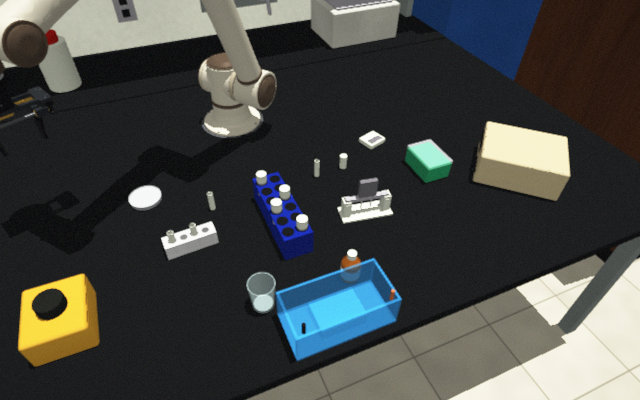

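Top view: block at about (405,195) with a tube in the right bore and third from the right. Loose tubes are at (286,235) and (382,227), the vial at (259,237), the cradle at (270,180), and the rack at (335,190). I'll get coarse positions from depth.

```bash
cat > h.py <<'E'
import numpy as np,cv2
from station import r
def cloud(c,T):
    K=c["intrinsics"];z=c["range_z"];v,u=np.mgrid[:400,:640]
    p=np.stack([(u-K[0,2])/K[0,0]*z,-(v-K[1,2])/K[1,1]*z,-z],-1)
    return p@T[:3,:3].T+T[:3,3]
def ray(c,T,uv,z):
    K=c["intrinsics"];uv=np.atleast_2d(uv).astype(float)
    d=np.stack([(uv[:,0]-K[0,2])/K[0,0],-(uv[:,1]-K[1,2])/K[1,1],-np.ones(len(uv))],-1)@T[:3,:3].T
    return T[:3,3]+d*((z-T[2,3])/d[:,2])[:,None]
def wrist(name=None,show=True):
    s=r.sense();c=r.capture("wrist");H=np.eye(4);H[:3,:3]=s["ee_rot"];H[:3,3]=s["tcp_pos"]
    if name: cv2.imwrite(f"pics/{name}.png",c["image"][:,:,::-1])
    return c,H@c["mount"],s
E
python3 - <<'E'
from h import *
c=dict(np.load("top.npz"));T=c["extrinsics"];P=cloud(c,T)
def box(n,u0,v0,u1,v1,zmin,zmax):
    q=P[v0:v1,u0:u1].reshape(-1,3);m=(q[:,2]>zmin)&(q[:,2]<zmax);q=q[m]
    if len(q)<3: print(n,len(q));return
    (cx,cy),(w,h),a=cv2.minAreaRect(q[:,:2].astype(np.float32))
    print(n,len(q),"c",round(cx,4),round(cy,4),"wh",round(w,3),round(h,3),"a",round(a,1),"z",np.percentile(q[:,2],[5,50,95]).round(4), "med",np.median(q,0).round(4))
print("bench",np.median(P[240:290,300:340].reshape(-1,3),0))
box("block",380,182,430,208,.03,.052)
box("tubes in blk",380,182,430,208,.06,.09)
box("cradle",242,160,297,197,.035,.07)
box("grip",242,160,297,197,.09,.14)
box("tA",278,226,294,242,.02,.09);box("tB",374,219,390,235,.02,.09);box("vial",250,228,268,246,.02,.09)
box("rack",316,145,352,235,.05,.085);box("rackcaps",316,145,352,235,.09,.13)
box("beaker",358,112,384,140,.02,.12);box("bottle",298,118,317,138,.02,.12)
print(r.capture("wrist")["mount"].round(4).tolist(), r.capture("wrist")["intrinsics"].round(1).tolist())
E
```

```text
bench [ 2.93196709e-01  4.41088797e-02 -2.07548294e-04]
block 398 c 0.5301 -0.257 wh 0.044 0.133 a 2.7 z [0.0349 0.0417 0.0483] med [ 0.5286 -0.2567  0.0417]
tubes in blk 24 c 0.5315 -0.2717 wh 0.015 0.072 a 5.3 z [0.0621 0.069  0.0749] med [ 0.5314 -0.271   0.069 ]
cradle 169 c 0.5956 0.2189 wh 0.135 0.03 a 80.5 z [0.0468 0.0616 0.0677] med [0.5936 0.1939 0.0616]
grip 86 c 0.5959 0.2189 wh 0.05 0.015 a 81.6 z [0.0939 0.1184 0.1245] med [0.5936 0.2179 0.1184]
tA 14 c 0.3989 0.1559 wh 0.016 0.012 a 44.5 z [0.0243 0.0446 0.0615] med [0.3982 0.1555 0.0446]
tB 19 c 0.4177 -0.1736 wh 0.013 0.016 a 39.5 z [0.0259 0.0527 0.0617] med [ 0.4183 -0.1746  0.0527]
vial 39 c 0.3909 0.2483 wh 0.02 0.021 a 89.9 z [0.0344 0.0446 0.0515] med [0.3911 0.2478 0.0446]
rack 1385 c 0.5453 -0.012 wh 0.25 0.078 a 0.4 z [0.0695 0.0753 0.0812] med [ 0.5416 -0.0117  0.0753]
rackcaps 242 c 0.5449 -0.0122 wh 0.227 0.063 a 0.5 z [0.0961 0.1068 0.1125] med [ 0.5525 -0.0049  0.1068]
beaker 257 c 0.7812 -0.1288 wh 0.093 0.064 a 49.3 z [0.0248 0.0613 0.0867] med [ 0.7895 -0.1364  0.0613]
bottle 231 c 0.7827 0.081 wh 0.065 0.06 a 89.9 z [0.0259 0.0571 0.0922] med [0.7743 0.0797 0.0571]
[[-0.0006, 0.9628, 0.2702, 0.0733], [1.0, 0.0007, -0.0001, 0.0022], [-0.0002, 0.2702, -0.9628, -0.1616], [0.0, 0.0, 0.0, 1.0]] [[284.3, 0.0, 322.4], [0.0, 284.3, 196.2], [0.0, 0.0, 1.0]]
```

Coarse measurements are good. Next I'll move above tube B, turning the jaws across the row, and take one close look at the tube and block.

Request:
play_rows:
  commands:
    - [[0.04,0.09,0,0,0,0.14,0],[0.06,0.12,0,0,0,0.28,0],[0.08,0.16,0,0,0,0.42,0],[0.09,0.2,0,0,0,0.56,0],[0.1,0.23,0,0,0,0.69,0]]

```text
time_s: 0.7
tcp_pos: [0.3501, -0.3422, 0.2224]
ee_rot: [[-0.447, -0.894, 0.0], [-0.894, 0.447, 0.0], [-0.0, 0.0, -1.0]]
wrist_force: [1.2, 0.4, 0.5]
gripper_width: 1.0
```

Request:
play_rows:
  commands:
    - [[0.02,0.045,0,0,0,0.14,0],[0.04,0.09,0,0,0,0.28,0],[0.055,0.13,0,0,0,0.42,0],[0.068,0.165,0,0,0,0.516,0],[0.068,0.168,0,0,0,0.516,0]]

```text
time_s: 1.2
tcp_pos: [0.4189, -0.1731, 0.2227]
ee_rot: [[0.053, -0.999, 0.001], [-0.999, -0.053, 0.0], [-0.0, -0.001, -1.0]]
wrist_force: [0.7, 0.4, 0.1]
gripper_width: 0.997
```

Run:
```python
from h import *
c,T,s=wrist("w1");np.savez("w1.npz",T=T,**c)
print(s["time_s"],s["tcp_pos"].round(4),s["ee_rot"].round(4).tolist(),s["wrist_force"].round(2))
```

```text
1.2 [ 0.4189 -0.1731  0.2227] [[0.0535, -0.9986, 0.001], [-0.9986, -0.0535, 0.0003], [-0.0003, -0.001, -1.0]] [0.66 0.4  0.1 ]
```

View pics/w1.png

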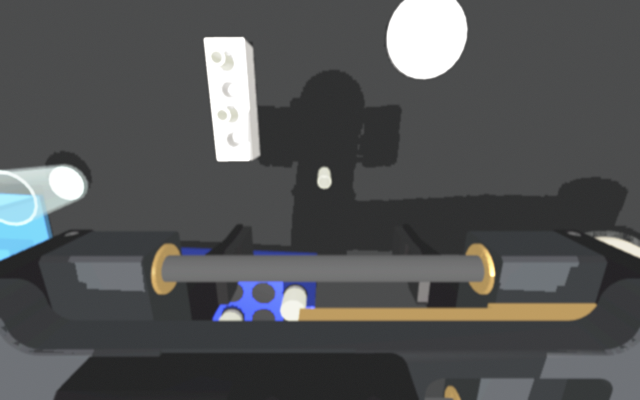

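Close view: tube B's rim is at about (324,172). The block's top spans (205,38) to (257,160), with empty bores near (229,90) and (235,138).

Run:
```python
from h import *
c=dict(np.load("w1.npz"));T=c["T"];P=cloud(c,T);g=c["image"].min(2)
def sel(n,u0,v0,u1,v1,a,b):
    q=P[v0:v1,u0:u1].reshape(-1,3);q=q[(q[:,2]>a)&(q[:,2]<b)]
    (x,y),(w,h),an=cv2.minAreaRect(q[:,:2].astype(np.float32));print(n,len(q),np.round([x,y,w,h],4),round(an,2),"zmed",np.median(q[:,2]).round(4),"mean",q[:,:2].mean(0).round(4));return q
b=sel("block",195,30,270,170,.037,.047)
sel("tubeB",312,155,336,195,.052,.07)
sel("c",205,45,240,75,.062,.085);sel("d",205,95,245,128,.062,.085)
# dominant rect of mask in image: top-face via contour, convex hull on depth mask
m=((P[:,:,2]>.036)&(P[:,:,2]<.09)).astype(np.uint8)
im=cv2.resize(c["image"][30:200,190:345,::-1],None,fx=5,fy=5,interpolation=cv2.INTER_CUBIC)
im=im[:600]
cv2.imwrite("pics/w1c.png",np.clip(im.astype(float)**2/255,0,255).astype(np.uint8))
```

```text
block 3569 [ 0.5298 -0.2546  0.043   0.1312] 3.56 zmed 0.0414 mean [ 0.5285 -0.2573]
tubeB 73 [ 0.4169 -0.171   0.0142  0.0156] 2.99 zmed 0.0584 mean [ 0.4167 -0.1711]
c 165 [ 0.5321 -0.2961  0.0156  0.0152] 20.17 zmed 0.0694 mean [ 0.5321 -0.2961]
d 129 [ 0.5286 -0.2403  0.0157  0.0146] 5.19 zmed 0.0697 mean [ 0.5286 -0.2404]
```

View pics/w1c.png

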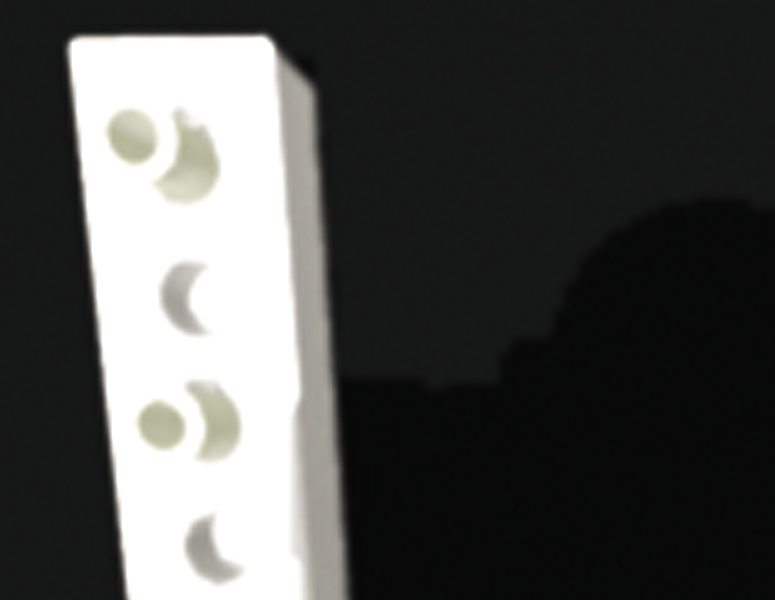

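Request:
play_rows:
  commands:
    - [[-0.002,0.002,-0.05,0,0,0.009,0],[-0.002,0.002,-0.1,0,0,0.009,0],[-0.002,0.002,-0.15,0,0,0.009,0],[-0.002,0.002,-0.175,0,0,0.009,0],[-0.002,0.002,-0.188,0,0,0.009,0]]

```text
time_s: 1.75
tcp_pos: [0.4133, -0.1748, 0.0318]
ee_rot: [[0.053, -0.999, -0.006], [-0.999, -0.053, 0.0], [-0.001, 0.006, -1.0]]
wrist_force: [0.7, 0.3, 0.4]
gripper_width: 1.002
```

Request:
play_rows:
  commands:
    - [[0,0,0,0,0,0,0.4],[0,0,0,0,0,0,0.7],[0,0,0,0,0,0,0.95],[0,0,0,0,0,0,0.95],[0,0,0,0,0,0,0.95]]

```text
time_s: 2.25
tcp_pos: [0.4163, -0.1741, 0.0354]
ee_rot: [[0.056, -0.998, 0.002], [-0.998, -0.056, -0.0], [0.0, -0.002, -1.0]]
wrist_force: [-0.9, -0.3, 0.2]
gripper_width: 0.631
```

Request:
play_rows:
  commands:
    - [[0,0,0,0,0,0,0.95],[0,0,0,0,0,0,0.95],[0,0,0,0,0,0,0.95],[0,0,0,0,0,0,0.95],[0,0,0,0,0,0,0.95]]

```text
time_s: 2.75
tcp_pos: [0.4158, -0.174, 0.0345]
ee_rot: [[0.056, -0.998, -0.0], [-0.998, -0.056, -0.0], [0.0, 0.0, -1.0]]
wrist_force: [0.1, 0.2, -0.5]
gripper_width: 0.177
```

Request:
play_rows:
  commands:
    - [[0,0,0.04,0,0,0,0.95],[0,0,0.085,0,0,0,0.95],[0.04,-0.03,0.085,0,0,0,0.95],[0.08,-0.06,0.085,0,0,0,0.95],[0.105,-0.085,0.085,0,0,0,0.95]]

```text
time_s: 3.25
tcp_pos: [0.5234, -0.2604, 0.1208]
ee_rot: [[0.057, -0.998, 0.004], [-0.998, -0.057, -0.001], [0.001, -0.003, -1.0]]
wrist_force: [-0.3, 1.4, -1.1]
gripper_width: 0.176
```

Request:
play_rows:
  commands:
    - [[0.0095,-0.0105,0,0,0,0,0.95],[0.0095,-0.0105,0,0,0,0,0.95],[0.0095,-0.0105,0,0,0,0,0.95],[0.0095,-0.0105,0,0,0,0,0.95],[0.0095,-0.0105,0,0,0,0,0.95]]

```text
time_s: 3.75
tcp_pos: [0.5297, -0.2688, 0.1198]
ee_rot: [[0.057, -0.998, -0.0], [-0.998, -0.057, 0.0], [-0.0, 0.0, -1.0]]
wrist_force: [-0.2, -0.2, 0.2]
gripper_width: 0.172
```

Run:
```python
from h import *
s0=[r.sense()["tcp_pos"]]
c,T,s=wrist();np.savez("w2.npz",T=T,**c)
print(s["time_s"],s["tcp_pos"].round(4),s["wrist_force"].round(2),s["gripper_width"])
cv2.imwrite("pics/w2.png",cv2.resize(c["image"][100:260,200:440,::-1],None,fx=3.3,fy=3.3,interpolation=cv2.INTER_CUBIC))
```

```text
3.75 [ 0.5297 -0.2688  0.1198] [-0.17 -0.25  0.18] 0.1717904991397492
```

View pics/w2.png

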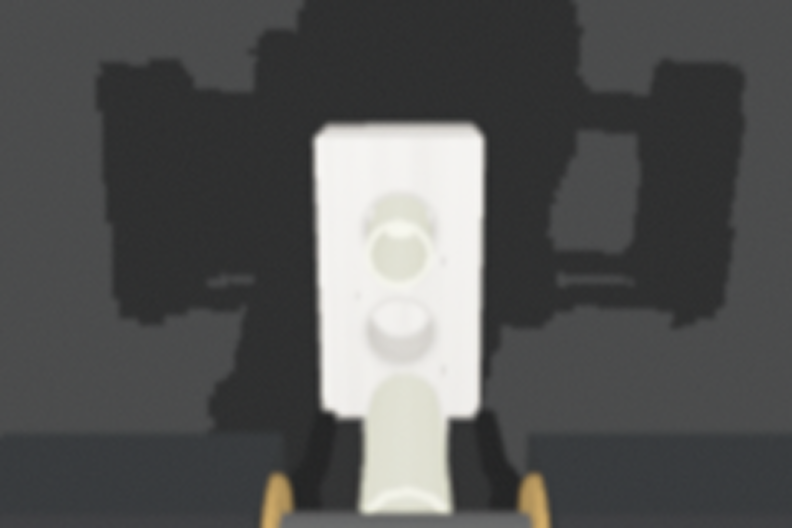

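Bore 2 is at full-image (321,200), tube c's rim at (321,176), and the held tube's far lower edge at (322,213.6). The tube is almost in line across the row. I'll compute the along-row offset.

Run:
```python
from h import *
c=dict(np.load("w2.npz"));T=c["T"]
f=lambda u,v:(u/3.3+200,v/3.3+100)
print("bore2 near/far edge,ctr",ray(c,T,[f(400,298),f(400,363)],.042).round(4)[:,:2], ray(c,T,[f(366,330),f(436,330)],.042).round(4)[:,:2])
print("c rim",ray(c,T,[f(400,220),f(400,283)],.072).round(4)[:,:2])
print("held bottom far edge +y8mm",ray(c,T,[f(404,374)],.0853).round(4)[:,:2]+[0,.008])
P=cloud(c,T)
q=P[205:240,305:340].reshape(-1,3);q=q[(q[:,2]>.083)&(q[:,2]<.125)]
print(len(q),q.min(0).round(4),q.max(0).round(4),np.median(q,0).round(4))
q=P[160:185,300:340].reshape(-1,3);q=q[(q[:,2]>.06)&(q[:,2]<.08)]
print("c depth",q.min(0).round(4),q.max(0).round(4))
q=P[130:240,290:350].reshape(-1,3);q=q[(q[:,2]>.037)&(q[:,2]<.047)]
print("block",cv2.minAreaRect(q[:,:2].astype(np.float32)))
```

```text
bore2 near/far edge,ctr [[ 0.5311 -0.2785]
 [ 0.5302 -0.2605]] [[ 0.5397 -0.2693]
 [ 0.5211 -0.2703]]
c rim [[ 0.5325 -0.3044]
 [ 0.5317 -0.2899]]
held bottom far edge +y8mm [[ 0.5298 -0.2645]]
513 [ 0.5199 -0.2768  0.0869] [ 0.5406 -0.266   0.125 ] [ 0.5302 -0.273   0.1105]
c depth [ 0.5246 -0.3043  0.06  ] [ 0.5405 -0.2898  0.0724]
block ((0.5316229462623596, -0.28083330392837524), (0.042033687233924866, 0.0792957991361618), 3.4394800662994385)
```

Request:
play_rows:
  commands:
    - [[0.001,-0.0047,0,0,0,0,0.95],[0.001,-0.0047,-0.015,0,0,0,0.95],[0.001,-0.0047,-0.03,0,0,0,0.95],[0.001,-0.0047,-0.038,0,0,0,0.95],[0.001,-0.0047,-0.038,0,0,0,0.95]]

```text
time_s: 4.3
tcp_pos: [0.5304, -0.274, 0.0804]
ee_rot: [[0.056, -0.998, -0.003], [-0.998, -0.056, 0.001], [-0.001, 0.002, -1.0]]
wrist_force: [0.4, 0.3, -0.1]
gripper_width: 0.177
```

Request:
play_rows:
  commands:
    - [[0,0,-0.003,0,0,0,0.95],[0,0,-0.006,0,0,0,0.95],[0,0,-0.009,0,0,0,0.95],[0,0,-0.011,0,0,0,0.95],[0,0,-0.011,0,0,0,0.95]]

```text
time_s: 4.8
tcp_pos: [0.5318, -0.2743, 0.0722]
ee_rot: [[0.057, -0.998, 0.001], [-0.998, -0.057, -0.001], [0.001, -0.001, -1.0]]
wrist_force: [-2.1, 1.9, 7.1]
gripper_width: 0.174
```

Run:
```python
from h import *
c,T,s=wrist();np.savez("w3.npz",T=T,**c)
print(s["time_s"],s["tcp_pos"].round(4),s["wrist_force"].round(2))
cv2.imwrite("pics/w3.png",cv2.resize(c["image"][120:260,240:400,::-1],None,fx=4,fy=4,interpolation=cv2.INTER_CUBIC))
```

```text
4.8 [ 0.5318 -0.2743  0.0722] [-2.08  1.93  7.13]
```

View pics/w3.png

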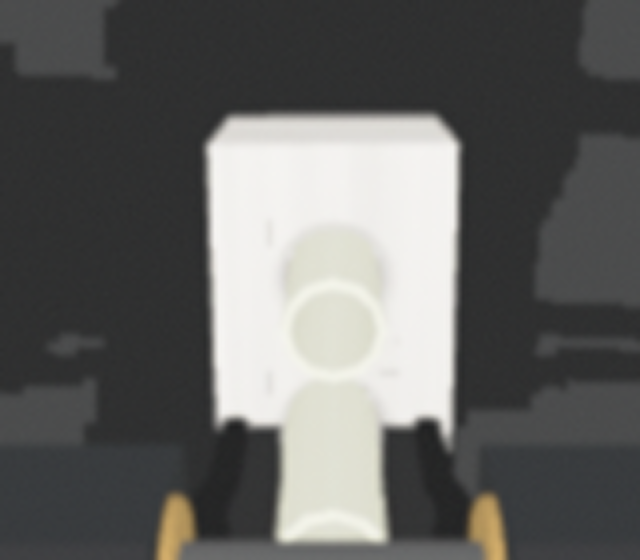

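Run:
```python
from h import *
c=dict(np.load("w3.npz"));T=c["T"]
f=lambda u,v:(u/4+240-.4,v/4+120-.4)
print("c rim far/near",ray(c,T,[f(334,281),f(334,380)],.072)[:,:2].round(4))
print("c base far",ray(c,T,[f(334,225)],.042)[:,:2].round(4))
print("block far edge, sides",ray(c,T,[f(334,142),f(217,425),f(452,425),f(209,150),f(459,150)],.042)[:,:2].round(4))
print("held far edge",ray(c,T,[f(334,380),f(286,400),f(381,400)],.042)[:,:2].round(4))
```

```text
c rim far/near [[ 0.533  -0.3044]
 [ 0.5322 -0.2891]]
c base far [[ 0.5331 -0.3067]]
block far edge, sides [[ 0.5339 -0.3209]
 [ 0.5521 -0.2688]
 [ 0.5098 -0.2712]
 [ 0.5549 -0.3183]
 [ 0.5128 -0.3207]]
held far edge [[ 0.5315 -0.2786]
 [ 0.5399 -0.2743]
 [ 0.5229 -0.2753]]
```

Compared with the block edge and tube c, the held tube sits about 1.5 mm too far towards -y and is on the rim. I'll raise it, shift and retry.

Request:
play_rows:
  commands:
    - [[0,0,0.008,0,0,0,0.95],[-0.0005,0.0014,0.008,0,0,0,0.95],[-0.0005,0.0014,0.004,0,0,0,0.95],[-0.0005,0.0014,0.001,0,0,0,0.95],[-0.0005,0.0014,-0.001,0,0,0,0.95]]

```text
time_s: 5.35
tcp_pos: [0.5304, -0.2726, 0.0687]
ee_rot: [[0.056, -0.998, -0.001], [-0.998, -0.056, 0.001], [-0.001, 0.001, -1.0]]
wrist_force: [0.5, 2.2, 0.4]
gripper_width: 0.176
```

Request:
play_rows:
  commands:
    - [[0,0,-0.002,0,0,0,0.95],[0,0,-0.004,0,0,0,0.95],[0,0,-0.006,0,0,0,0.95],[0,0,-0.007,0,0,0,0.95],[0,0,-0.007,0,0,0,0.95]]

```text
time_s: 5.85
tcp_pos: [0.5306, -0.2727, 0.0623]
ee_rot: [[0.056, -0.998, -0.0], [-0.998, -0.056, 0.0], [-0.0, 0.0, -1.0]]
wrist_force: [0.2, 1.3, -0.7]
gripper_width: 0.174
```

It's in, with no vertical force. Continuing down.

Request:
play_rows:
  commands:
    - [[0,0.0007,-0.003,0,0,0,0.95],[0,0.0007,-0.006,0,0,0,0.95],[0,0.0007,-0.009,0,0,0,0.95],[0,0.0007,-0.012,0,0,0,0.95],[0,0.0007,-0.013,0,0,0,0.95]]

```text
time_s: 6.35
tcp_pos: [0.5305, -0.2722, 0.049]
ee_rot: [[0.056, -0.998, -0.001], [-0.998, -0.056, 0.0], [-0.0, 0.001, -1.0]]
wrist_force: [-0.3, 0.9, 0.7]
gripper_width: 0.176
```

Request:
play_rows:
  commands:
    - [[0,0,-0.001,0,0,0,0.95],[0,0,-0.002,0,0,0,0.95],[0,0,-0.003,0,0,0,0.95],[0,0,-0.004,0,0,0,0.95],[0,0,-0.004,0,0,0,0.95]]

```text
time_s: 6.85
tcp_pos: [0.531, -0.2723, 0.0465]
ee_rot: [[0.056, -0.998, 0.001], [-0.998, -0.056, -0.001], [0.001, -0.0, -1.0]]
wrist_force: [-0.8, -0.2, 5.2]
gripper_width: 0.173
```

Floor contact at the expected height. Release and lift.

Request:
play_rows:
  commands:
    - [[0,0,0,0,0,0,0.5],[0,0,0,0,0,0,0.5],[0,0,0,0,0,0,0.5],[0,0,0,0,0,0,0.5],[0,0,0.02,0,0,0,0.5]]

```text
time_s: 7.35
tcp_pos: [0.5285, -0.2714, 0.0628]
ee_rot: [[0.055, -0.998, -0.007], [-0.998, -0.055, 0.002], [-0.003, 0.006, -1.0]]
wrist_force: [1.0, 0.1, -0.0]
gripper_width: 0.481
```

Request:
play_rows:
  commands:
    - [[0,0,0.05,0,0,0,0.3],[0,0.02,0.1,0,0,0,0],[0,0.04,0.13,0,0,0,0],[0,0.05,0.13,0,0,0,0],[0,0.05,0.13,0,0,0,0]]

```text
time_s: 7.85
tcp_pos: [0.5309, -0.2209, 0.1963]
ee_rot: [[0.057, -0.998, 0.002], [-0.998, -0.057, 0.0], [-0.0, -0.002, -1.0]]
wrist_force: [-0.5, -0.2, -0.9]
gripper_width: 0.868
```

Request:
play_rows:
  commands:
    - [[0,0,0,0,0,0,0],[0,0,0,0,0,0,0],[0,0,0,0,0,0,0]]

```text
time_s: 8.15
tcp_pos: [0.5302, -0.2226, 0.1941]
ee_rot: [[0.055, -0.998, -0.003], [-0.998, -0.055, 0.0], [-0.0, 0.003, -1.0]]
wrist_force: [-0.4, -0.4, 0.5]
gripper_width: 0.992
```

Run:
```python
from h import *
c,T,s=wrist();np.savez("w4.npz",T=T,**c);P=cloud(c,T)
print(s["time_s"],s["tcp_pos"].round(4),s["ee_rot"].round(4).tolist(),s["gripper_width"])
def blobs(P,a,b,y1):
    m=((P[...,2]>a)&(P[...,2]<b)&(P[...,1]<y1)&(P[...,1]>-.35)&(abs(P[...,0]-.53)<.05)).astype(np.uint8)
    n,l,st,ce=cv2.connectedComponentsWithStats(m)
    for i in range(1,n):
        if st[i,4]>30:
            q=P[l==i];print(st[i].tolist(),cv2.minAreaRect(q[:,:2].astype(np.float32))[:2],np.percentile(q[:,2],[50,95]).round(4))
blobs(P,.064,.085,-.15); blobs(P,.037,.047,-.15)
```

```text
8.15 [ 0.5302 -0.2226  0.1941] [[0.0552, -0.9985, -0.0026], [-0.9985, -0.0552, 0.0003], [-0.0005, 0.0026, -1.0]] 0.9918809005540326
[316, 106, 17, 17, 75] ((0.5322383642196655, -0.296302855014801), (0.014733637683093548, 0.014707312919199467)) [0.0713 0.073 ]
[317, 135, 16, 16, 76] ((0.5307133197784424, -0.2693033814430237), (0.014642219990491867, 0.014655450358986855)) [0.0711 0.0727]
[317, 163, 15, 17, 94] ((0.5290337800979614, -0.2407662570476532), (0.014385479502379894, 0.0152866430580616)) [0.071  0.0726]
[304, 91, 40, 120, 3666] ((0.5299290418624878, -0.2542004883289337), (0.04203982651233673, 0.13126584887504578)) [0.0415 0.0427]
```

Tube fully down (rim 71–73 mm). Next is tube A.

Request:
play_rows:
  commands:
    - [[-0.016,0.045,0.015,0,0,0,0],[-0.032,0.09,0.025,0,0,0,0],[-0.048,0.135,0.025,0,0,0,0],[-0.064,0.18,0.025,0,0,0,0],[-0.08,0.225,0.025,0,0,0,0]]

```text
time_s: 8.7
tcp_pos: [0.4499, 0.004, 0.2204]
ee_rot: [[0.055, -0.998, -0.0], [-0.998, -0.055, -0.0], [0.0, 0.0, -1.0]]
wrist_force: [1.6, -0.1, -0.3]
gripper_width: 0.998
```

Request:
play_rows:
  commands:
    - [[-0.016,0.045,0,0,0,0,0],[-0.032,0.09,0,0,0,0,0],[-0.045,0.13,0,0,0,0,0],[-0.05,0.152,0,0,0,0,0],[-0.05,0.152,0,0,0,0,0]]

```text
time_s: 9.2
tcp_pos: [0.4004, 0.1569, 0.2204]
ee_rot: [[0.06, -0.998, 0.0], [-0.998, -0.06, 0.0], [-0.0, -0.0, -1.0]]
wrist_force: [-0.4, 0.1, -0.2]
gripper_width: 1.002
```

Request:
play_rows:
  commands:
    - [[0,0,0,0,0,0,0],[0,0,0,0,0,0,0],[0,0,0,0,0,0,0]]

```text
time_s: 9.5
tcp_pos: [0.4009, 0.1539, 0.2204]
ee_rot: [[0.054, -0.999, -0.0], [-0.999, -0.054, -0.0], [0.0, 0.0, -1.0]]
wrist_force: [-0.4, -0.1, 0.6]
gripper_width: 1.001
```

Run:
```python
from h import *
c,T,s=wrist();np.savez("w5.npz",T=T,**c);P=cloud(c,T)
print(s["time_s"],s["tcp_pos"].round(4),s["ee_rot"].round(4).tolist(),s["gripper_width"])
m=((P[...,2]>.05)&(P[...,2]<.07)&(abs(P[...,1]-.156)<.03)&(abs(P[...,0]-.4)<.03)).astype(np.uint8)
n,l,st,ce=cv2.connectedComponentsWithStats(m)
for i in range(1,n):
    if st[i,4]>10:
        q=P[l==i];print(st[i].tolist(),cv2.minAreaRect(q[:,:2].astype(np.float32))[:2],np.percentile(q[:,2],[50,95]).round(4))
```

```text
9.5 [0.4009 0.1539 0.2204] [[0.0542, -0.9985, -0.0004], [-0.9985, -0.0542, -0.0004], [0.0004, 0.0004, -1.0]] 1.0009768481896275
[318, 178, 13, 14, 81] ((0.3984624147415161, 0.1589079648256302), (0.01429210789501667, 0.014989001676440239)) [0.0584 0.0604]
```

Request:
play_rows:
  commands:
    - [[-0.0024,0.005,-0.045,0,0,0,0],[-0.0024,0.005,-0.09,0,0,0,0],[-0.0024,0.005,-0.135,0,0,0,0],[-0.0024,0.005,-0.17,0,0,0,0],[-0.0024,0.005,-0.185,0,0,0,0]]

```text
time_s: 10.05
tcp_pos: [0.3969, 0.1577, 0.0326]
ee_rot: [[0.054, -0.999, -0.005], [-0.999, -0.054, -0.004], [0.004, 0.005, -1.0]]
wrist_force: [-0.0, 0.6, 0.6]
gripper_width: 1.0
```

Request:
play_rows:
  commands:
    - [[0,0,0,0,0,0,0.4],[0,0,0,0,0,0,0.7],[0,0,0,0,0,0,0.95],[0,0,0,0,0,0,0.95],[0,0,0,0,0,0,0.95]]

```text
time_s: 10.55
tcp_pos: [0.3988, 0.1603, 0.0365]
ee_rot: [[0.056, -0.998, 0.002], [-0.998, -0.056, 0.002], [-0.001, -0.002, -1.0]]
wrist_force: [0.5, -0.0, -0.2]
gripper_width: 0.627
```

Request:
play_rows:
  commands:
    - [[0,0,0,0,0,0,0.95],[0,0,0,0,0,0,0.95],[0,0,0,0,0,0,0.95],[0,0,0,0,0,0,0.95],[0,0,0,0,0,0,0.95]]

```text
time_s: 11.05
tcp_pos: [0.3983, 0.1599, 0.0355]
ee_rot: [[0.056, -0.998, -0.0], [-0.998, -0.056, -0.0], [0.0, 0.0, -1.0]]
wrist_force: [-0.2, 0.8, -1.0]
gripper_width: 0.173
```

Request:
play_rows:
  commands:
    - [[0,0,0.04,0,0,0,0.95],[0,0,0.085,0,0,0,0.95],[0,0,0.13,0,0,0,0.95],[0,0,0.165,0,0,0,0.95],[0.015,-0.03,0.165,0,0,0,0.95]]

```text
time_s: 11.55
tcp_pos: [0.4161, 0.1331, 0.2062]
ee_rot: [[0.062, -0.998, 0.011], [-0.998, -0.062, 0.007], [-0.006, -0.011, -1.0]]
wrist_force: [-0.3, 0.3, -0.0]
gripper_width: 0.179
```

Request:
play_rows:
  commands:
    - [[0.016,-0.045,0,0,0,0,0.95],[0.032,-0.09,0,0,0,0,0.95],[0.048,-0.135,0,0,0,0,0.95],[0.064,-0.18,0,0,0,0,0.95],[0.08,-0.225,0,0,0,0,0.95]]

```text
time_s: 12.05
tcp_pos: [0.4935, -0.097, 0.2005]
ee_rot: [[0.056, -0.998, -0.0], [-0.998, -0.056, 0.0], [-0.0, 0.0, -1.0]]
wrist_force: [2.1, 0.4, 1.3]
gripper_width: 0.174
```

Request:
play_rows:
  commands:
    - [[0.016,-0.045,0,0,0,0,0.95],[0.03,-0.085,0,0,0,0,0.95],[0.034,-0.11,0,0,0,0,0.95],[0.034,-0.116,-0.03,0,0,0,0.95],[0.034,-0.116,-0.06,0,0,0,0.95]]

```text
time_s: 12.55
tcp_pos: [0.5276, -0.2126, 0.14]
ee_rot: [[0.053, -0.999, 0.002], [-0.999, -0.053, -0.0], [0.0, -0.002, -1.0]]
wrist_force: [0.1, 0.1, -0.7]
gripper_width: 0.174
```

Request:
play_rows:
  commands:
    - [[0,0,-0.025,0,0,0,0.95],[0,0,-0.04,0,0,0,0.95],[0,0,-0.04,0,0,0,0.95],[0,0,-0.04,0,0,0,0.95]]

```text
time_s: 12.95
tcp_pos: [0.5275, -0.2112, 0.1007]
ee_rot: [[0.056, -0.998, -0.0], [-0.998, -0.056, -0.0], [0.0, 0.0, -1.0]]
wrist_force: [-0.9, 0.3, 0.3]
gripper_width: 0.179
```

Run:
```python
from h import *
c,T,s=wrist();np.savez("w6.npz",T=T,**c);P=cloud(c,T)
print(s["time_s"],s["tcp_pos"].round(4),s["ee_rot"].round(4).tolist(),s["wrist_force"].round(2))
m=((P[...,2]>.064)&(P[...,2]<.085)&(P[...,1]<-.2)&(P[...,1]>-.35)&(abs(P[...,0]-.53)<.02)).astype(np.uint8);m[215:]=0
n,l,st,ce=cv2.connectedComponentsWithStats(m)
for i in range(1,n):
    if st[i,4]>30:
        q=P[l==i];print(st[i].tolist(),cv2.minAreaRect(q[:,:2].astype(np.float32))[:2])
q=P[200:240,300:345].reshape(-1,3);q=q[(q[:,2]>.066)&(q[:,2]<.1)&(q[:,1]<-.205)&(q[:,1]>-.227)]
for z in np.arange(.066,.1,.004):
    t=q[abs(q[:,2]-z-.002)<.002]
    if len(t): print(z.round(3),len(t),t[:,0].min().round(4),t[:,0].max().round(4),np.percentile(t[:,1],[2,10]).round(4))
cv2.imwrite("pics/w6.png",cv2.resize(c["image"][120:260,240:400,::-1],None,fx=4,fy=4,interpolation=cv2.INTER_CUBIC))
```

```text
12.95 [ 0.5275 -0.2112  0.1007] [[0.0563, -0.9984, -0.0002], [-0.9984, -0.0563, -0.0003], [0.0003, 0.0003, -1.0]] [-0.92  0.25  0.34]
[310, 81, 25, 27, 193] ((0.5325974225997925, -0.2962382435798645), (0.015212591737508774, 0.014875292778015137))
[311, 125, 24, 25, 174] ((0.5307952761650085, -0.26946282386779785), (0.014855866320431232, 0.01530580222606659))
[311, 168, 23, 24, 208] ((0.5292859673500061, -0.24065648019313812), (0.015373388305306435, 0.015168636105954647))
[313, 208, 20, 7, 98] ((0.5276573896408081, -0.21760721504688263), (0.013688155449926853, 0.004700837191194296))
0.066 22 0.5208 0.5352 [-0.2197 -0.2195]
0.07 36 0.5201 0.5351 [-0.2197 -0.2196]
0.074 45 0.5203 0.5349 [-0.2197 -0.2195]
0.078 36 0.5204 0.5354 [-0.2197 -0.2195]
0.082 46 0.5206 0.5353 [-0.2196 -0.2196]
0.086 53 0.52 0.5351 [-0.2196 -0.2194]
0.09 47 0.5202 0.535 [-0.2198 -0.2196]
0.094 51 0.5203 0.5349 [-0.2198 -0.2196]
0.098 29 0.5205 0.5348 [-0.2198 -0.2196]
```

View pics/w6.png

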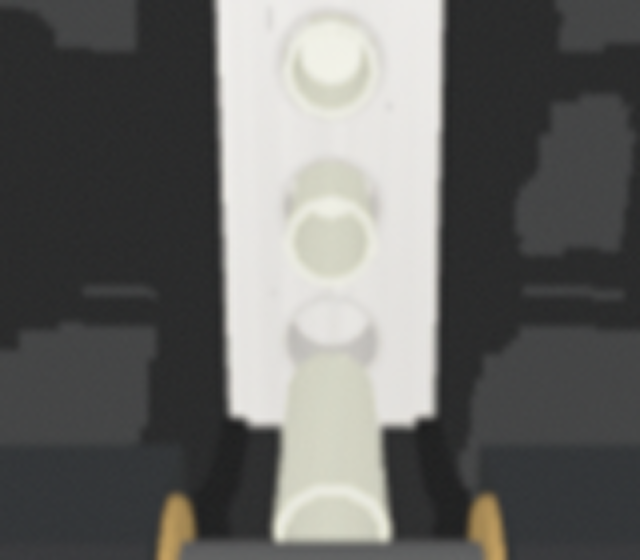

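Bore 4 at crop (333,330), held tube at (333,355), both centred on the same column; about 1 mm more towards -y is needed.

Request:
play_rows:
  commands:
    - [[0,-0.0008,-0.012,0,0,0,0.95],[0,-0.0008,-0.018,0,0,0,0.95],[0,-0.0008,-0.022,0,0,0,0.95],[0,-0.0008,-0.026,0,0,0,0.95],[0,-0.0008,-0.028,0,0,0,0.95]]

```text
time_s: 13.5
tcp_pos: [0.5272, -0.2119, 0.0721]
ee_rot: [[0.056, -0.998, -0.0], [-0.998, -0.056, 0.0], [-0.0, 0.0, -1.0]]
wrist_force: [0.1, 0.4, 0.1]
gripper_width: 0.172
```

Request:
play_rows:
  commands:
    - [[0,0,-0.002,0,0,0,0.95],[0,0,-0.004,0,0,0,0.95],[0,0,-0.006,0,0,0,0.95],[0,0,-0.006,0,0,0,0.95]]

```text
time_s: 13.9
tcp_pos: [0.5272, -0.2119, 0.0663]
ee_rot: [[0.056, -0.998, -0.0], [-0.998, -0.056, 0.0], [-0.0, 0.0, -1.0]]
wrist_force: [0.5, 0.7, 0.2]
gripper_width: 0.171
```

In the bore, no load. Continue to the floor (commanded about 0.0465), then release and lift.

Request:
play_rows:
  commands:
    - [[0,0,-0.004,0,0,0,0.95],[0,0,-0.008,0,0,0,0.95],[0,0,-0.012,0,0,0,0.95],[0,0,-0.016,0,0,0,0.95],[0,0,-0.017,0,0,0,0.95]]

```text
time_s: 14.4
tcp_pos: [0.5269, -0.2118, 0.0488]
ee_rot: [[0.056, -0.998, -0.001], [-0.998, -0.056, 0.0], [-0.0, 0.001, -1.0]]
wrist_force: [-0.6, -0.6, 0.0]
gripper_width: 0.171
```

Request:
play_rows:
  commands:
    - [[0,0,-0.001,0,0,0,0.95],[0,0,-0.002,0,0,0,0.95],[0,0,-0.003,0,0,0,0.95],[0,0,-0.003,0,0,0,0.95]]

```text
time_s: 14.8
tcp_pos: [0.5276, -0.212, 0.0475]
ee_rot: [[0.056, -0.998, 0.001], [-0.998, -0.056, -0.0], [0.0, -0.001, -1.0]]
wrist_force: [-1.7, 0.7, 4.5]
gripper_width: 0.174
```

Request:
play_rows:
  commands:
    - [[0,0,0,0,0,0,0.5],[0,0,0,0,0,0,0.5],[0,0,0,0,0,0,0.5],[0,0,0,0,0,0,0.5],[0,0,0.02,0,0,0,0.5]]

```text
time_s: 15.3
tcp_pos: [0.5251, -0.2115, 0.064]
ee_rot: [[0.055, -0.998, -0.007], [-0.998, -0.055, 0.001], [-0.002, 0.006, -1.0]]
wrist_force: [0.1, -0.3, 0.0]
gripper_width: 0.478
```

Request:
play_rows:
  commands:
    - [[0,0,0.05,0,0,0,0.3],[0,0,0.1,0,0,0,0],[0,0,0.13,0,0,0,0],[0,0,0.13,0,0,0,0],[0,0,0.13,0,0,0,0]]

```text
time_s: 15.8
tcp_pos: [0.5272, -0.2117, 0.1969]
ee_rot: [[0.056, -0.998, 0.001], [-0.998, -0.056, 0.001], [-0.0, -0.001, -1.0]]
wrist_force: [1.1, 0.7, -0.3]
gripper_width: 0.868
```

Request:
play_rows:
  commands:
    - [[0,0,0,0,0,0,0],[0,0,0,0,0,0,0],[0,0,0,0,0,0,0]]

```text
time_s: 16.1
tcp_pos: [0.5268, -0.2118, 0.1952]
ee_rot: [[0.056, -0.998, -0.003], [-0.998, -0.056, 0.0], [-0.0, 0.003, -1.0]]
wrist_force: [0.9, -0.5, -0.4]
gripper_width: 0.993
```

```bash
cat >> h.py <<'E'
def rims(P,vmax=230):
    m=((P[...,2]>.064)&(P[...,2]<.085)&(P[...,1]<-.19)&(P[...,1]>-.35)&(abs(P[...,0]-.53)<.03)).astype(np.uint8);m[vmax:]=0
    n,l,st,ce=cv2.connectedComponentsWithStats(m);o=[]
    for i in range(1,n):
        if st[i,4]>30:
            q=P[l==i];rc=cv2.minAreaRect(q[:,:2].astype(np.float32));o.append(rc[0]);print(st[i].tolist(),np.round(rc[0]+rc[1],4),np.percentile(q[:,2],[50,95]).round(4))
    return np.array(o)
E
python3 - <<'E'
from h import *
c,T,s=wrist();np.savez("w7.npz",T=T,**c);P=cloud(c,T)
print(s["time_s"],s["tcp_pos"].round(4),s["gripper_width"])
o=rims(P);print(o.mean(0),np.degrees(np.arctan2(*(o[-1]-o[0])[::-1]))-90)
E
```

```text
16.1 [ 0.5268 -0.2118  0.1952] 0.992764176839122
[313, 94, 17, 18, 79] [ 0.5326 -0.2962  0.0151  0.0145] [0.0713 0.073 ]
[314, 123, 16, 17, 74] [ 0.5307 -0.2692  0.0151  0.0144] [0.0714 0.0724]
[314, 153, 16, 16, 89] [ 0.529  -0.2405  0.0151  0.0153] [0.071  0.0721]
[314, 179, 15, 16, 98] [ 0.5279 -0.2129  0.0146  0.0148] [0.0707 0.0724]
[ 0.53004189 -0.25471215] 3.233508085499352
```

All four tubes are fully down in the row. Moving over the rack to the pin tool, turning to the cradle's yaw.

Request:
play_rows:
  commands:
    - [[0.007,0.045,0.02,0,0,-0.05,0],[0.014,0.09,0.03,0,0,-0.1,0],[0.021,0.135,0.03,0,0,-0.15,0],[0.028,0.18,0.03,0,0,-0.2,0],[0.035,0.225,0.03,0,0,-0.213,0]]

```text
time_s: 16.65
tcp_pos: [0.5623, 0.0148, 0.2264]
ee_rot: [[-0.158, -0.987, -0.0], [-0.987, 0.158, -0.0], [0.0, 0.0, -1.0]]
wrist_force: [0.0, -0.5, -0.8]
gripper_width: 1.001
```

Request:
play_rows:
  commands:
    - [[0.007,0.045,0,0,0,0,0],[0.014,0.09,0,0,0,0,0],[0.024,0.135,0,0,0,0,0],[0.031,0.17,0,0,0,0,0],[0.034,0.19,0,0,0,0,0]]

```text
time_s: 17.15
tcp_pos: [0.5965, 0.2058, 0.2255]
ee_rot: [[-0.154, -0.988, -0.001], [-0.988, 0.154, -0.001], [0.001, 0.001, -1.0]]
wrist_force: [-0.4, 0.2, -0.2]
gripper_width: 0.999
```

Request:
play_rows:
  commands:
    - [[0,0,0,0,0,0,0],[0,0,0,0,0,0,0],[0,0,0,0,0,0,0],[0,0,0,0,0,0,0]]

```text
time_s: 17.55
tcp_pos: [0.5963, 0.2017, 0.2269]
ee_rot: [[-0.158, -0.987, 0.0], [-0.987, 0.158, -0.0], [0.0, -0.0, -1.0]]
wrist_force: [0.0, -0.3, 0.0]
gripper_width: 1.0
```

Run:
```python
from h import *
c,T,s=wrist();np.savez("w8.npz",T=T,**c);P=cloud(c,T)
print(s["time_s"],s["tcp_pos"].round(4),s["ee_rot"].round(4).tolist())
for a,b in((.108,.135),(.1,.115),(.048,.07)):
    m=((P[...,2]>a)&(P[...,2]<b)&(abs(P[...,1]-.219)<.09)&(abs(P[...,0]-.595)<.06)).astype(np.uint8);m[235:]=0
    n,l,st,ce=cv2.connectedComponentsWithStats(m)
    for i in range(1,n):
        if st[i,4]>20:
            q=P[l==i];rc=cv2.minAreaRect(q[:,:2].astype(np.float32));print(a,st[i].tolist(),np.round(rc[0]+rc[1],4),round(rc[2],2),np.percentile(q[:,2],[50,95]).round(4))
cv2.imwrite("pics/w8.png",cv2.resize(c["image"][40:260,200:440,::-1],None,fx=2.7,fy=2.7,interpolation=cv2.INTER_CUBIC))
```

```text
17.55 [0.5963 0.2017 0.2269] [[-0.1579, -0.9874, 0.0001], [-0.9874, 0.1579, -0.0], [0.0, -0.0001, -1.0]]
0.108 [319, 185, 14, 50, 682] [0.5956 0.2217 0.0491 0.0134] 80.81 [0.1193 0.1206]
0.1 [319, 184, 14, 4, 41] [0.5919 0.198  0.0013 0.0133] 80.11 [0.1075 0.1126]
0.048 [313, 138, 25, 41, 695] [0.5886 0.1776 0.0445 0.0284] 80.71 [0.0634 0.0655]
0.048 [313, 229, 7, 6, 34] [0.6147 0.2695 0.0058 0.0081] 75.06 [0.053  0.0599]
0.048 [332, 229, 5, 6, 25] [0.592  0.273  0.0058 0.0051] 78.77 [0.0534 0.0596]
```

View pics/w8.png

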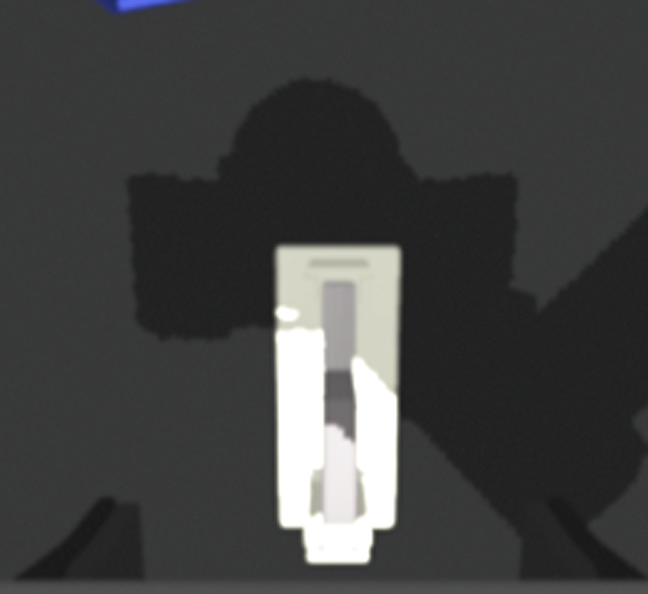

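Tool grip top is at crop (338,340), centred in the cradle, and its yaw matches the jaws to 0.1°. I'll descend onto the grip.

Request:
play_rows:
  commands:
    - [[-0.0007,0.02,-0.03,0,0,0,0],[-0.0007,0.02,-0.07,0,0,0,0],[-0.0007,0.02,-0.11,0,0,0,0],[-0.0007,0.02,-0.135,0,0,0,0],[-0.0007,0.02,-0.146,0,0,0,0]]

```text
time_s: 18.1
tcp_pos: [0.5942, 0.2215, 0.0777]
ee_rot: [[-0.158, -0.987, -0.004], [-0.987, 0.158, -0.003], [0.003, 0.004, -1.0]]
wrist_force: [-0.1, 0.5, 0.4]
gripper_width: 1.002
```

Request:
play_rows:
  commands:
    - [[0,0,0,0,0,0,0.4],[0,0,0,0,0,0,0.6],[0,0,0,0,0,0,0.7],[0,0,0,0,0,0,0.7]]

```text
time_s: 18.5
tcp_pos: [0.5965, 0.2235, 0.0823]
ee_rot: [[-0.156, -0.988, 0.003], [-0.988, 0.156, 0.002], [-0.002, -0.002, -1.0]]
wrist_force: [0.3, 0.2, 0.2]
gripper_width: 0.72
```

Run:
```python
from h import *
c,T,s=wrist();P=cloud(c,T)
print(s["time_s"],s["tcp_pos"].round(4),s["ee_rot"].round(4).tolist(),s["gripper_width"],s["wrist_force"].round(2))
```

```text
18.5 [0.5965 0.2235 0.0823] [[-0.1563, -0.9877, 0.0028], [-0.9877, 0.1563, 0.0017], [-0.0021, -0.0024, -1.0]] 0.720109585030586 [0.3  0.23 0.16]
```

Request:
play_rows:
  commands:
    - [[0,0,0,0,0,0,0.75],[0,0,0,0,0,0,0.8],[0,0,0,0,0,0,0.85],[0,0,0,0,0,0,0.95],[0,0,0,0,0,0,0.95]]

```text
time_s: 19.05
tcp_pos: [0.5956, 0.2231, 0.0805]
ee_rot: [[-0.156, -0.988, -0.0], [-0.988, 0.156, -0.0], [0.0, 0.0, -1.0]]
wrist_force: [0.5, 1.0, -0.4]
gripper_width: 0.222
```

Request:
play_rows:
  commands:
    - [[0,0,0,0,0,0,0.95],[0,0,0,0,0,0,0.95],[0,0,0,0,0,0,0.95],[0,0,0,0,0,0,0.95],[0,0,0,0,0,0,0.95]]

```text
time_s: 19.55
tcp_pos: [0.5957, 0.2231, 0.0805]
ee_rot: [[-0.156, -0.988, 0.0], [-0.988, 0.156, 0.0], [-0.0, -0.0, -1.0]]
wrist_force: [0.6, -0.0, -0.9]
gripper_width: 0.157
```

Request:
play_rows:
  commands:
    - [[0,0,0.004,0,0,0,0.95],[0,0,0.01,0,0,0,0.95],[0,0,0.018,0,0,0,0.95],[0,0,0.028,0,0,0,0.95],[0,0,0.04,0,0,0,0.95]]

```text
time_s: 20.05
tcp_pos: [0.5956, 0.223, 0.1215]
ee_rot: [[-0.156, -0.988, -0.0], [-0.988, 0.156, -0.0], [0.0, 0.0, -1.0]]
wrist_force: [-0.3, 0.4, -1.9]
gripper_width: 0.16
```

Request:
play_rows:
  commands:
    - [[0,0,0.02,0,0,0,0.95],[0,0,0.045,0,0,0,0.95],[0,0,0.07,0,0,0,0.95],[0,0,0.09,0,0,0,0.95],[0,0,0.105,0,0,0,0.95]]

```text
time_s: 20.55
tcp_pos: [0.5961, 0.2233, 0.2287]
ee_rot: [[-0.156, -0.988, 0.003], [-0.988, 0.156, 0.002], [-0.002, -0.003, -1.0]]
wrist_force: [0.4, 0.4, -1.7]
gripper_width: 0.159
```

Request:
play_rows:
  commands:
    - [[0,0,0,0,0,0,0.95],[0,0,0,0,0,0,0.95]]

```text
time_s: 20.75
tcp_pos: [0.5953, 0.2231, 0.2258]
ee_rot: [[-0.157, -0.988, 0.0], [-0.988, 0.157, 0.001], [-0.001, 0.0, -1.0]]
wrist_force: [0.3, 0.4, -2.8]
gripper_width: 0.158
```

Run:
```python
from h import *
c,T,s=wrist();np.savez("w9.npz",T=T,**c)
print(s["time_s"],s["tcp_pos"].round(4),s["ee_rot"].round(4).tolist(),s["gripper_width"],s["wrist_force"].round(2))
cv2.imwrite("pics/w9.png",cv2.resize(c["image"][40:260,200:440,::-1],None,fx=2.7,fy=2.7,interpolation=cv2.INTER_CUBIC))
```

```text
20.75 [0.5953 0.2231 0.2258] [[-0.1566, -0.9877, 0.0001], [-0.9877, 0.1566, 0.0008], [-0.0008, 0.0, -1.0]] 0.1577482848363862 [ 0.33  0.45 -2.85]
```

View pics/w9.png

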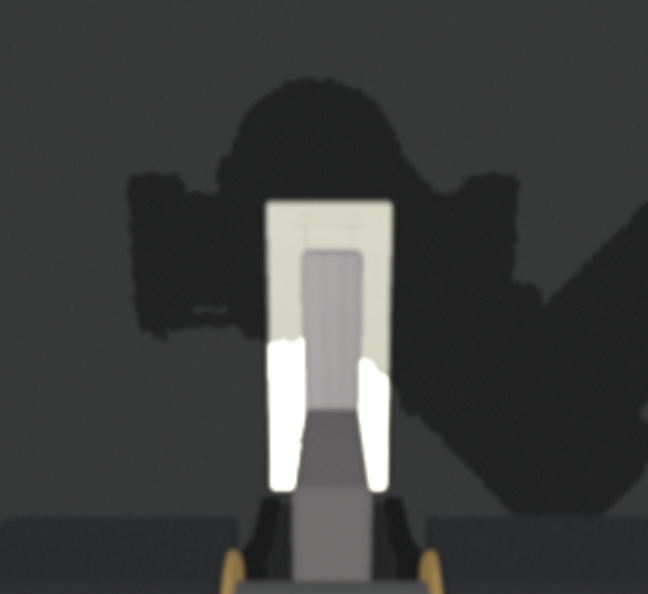

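The tool is held level: bar end at crop (332,248), grip plate upright below it. I'll measure the held bar in the gripper frame.

```bash
cat >> h.py <<'E'
def bar(c,T,s):
    P=cloud(c,T);R=s["ee_rot"];L=(P-s["tcp_pos"])@R   # tool coords
    m=(abs(L[...,1])<.014)&(L[...,2]>.004)&(L[...,2]<.03)&(L[...,0]>.02)&(L[...,0]<.09)
    q=L[m];rc=cv2.minAreaRect(q[:,:2].astype(np.float32))
    far=np.percentile(q[:,0],99.5);zfit=np.polyfit(q[:,0],q[:,2],1);zy=np.polyfit(q[:,1],q[:,2],1)
    mid=[np.round([(q[k,1].min()+q[k,1].max())/2],4) for k in (q[:,0]<.035,(q[:,0]>=.035)&(q[:,0]<.05),q[:,0]>=.05)]
    print("bar n",len(q),"rect",np.round(rc[0]+rc[1],4),rc[2],"x end",far.round(4),"z",np.median(q[:,2]).round(4),"tilt",zfit[0].round(4),zy[0].round(4),"mids",mid)
    c0=np.array([far-.061,(q[:,1].min()+q[:,1].max())/2,0]);return c0
E
python3 - <<'E'
from h import *
c=dict(np.load("w9.npz"));s=r.sense();print(bar(c,c["T"],s),s["tcp_pos"])
E
```

```text
bar n 1368 rect [0.0425 0.0005 0.038  0.0139] 0.21496616303920746 x end 0.0615 z 0.0152 tilt 0.0653 -0.0122 mids [array([0.0004]), array([0.0003]), array([0.0003])]
[0.00049091 0.0004203  0.        ] [0.59500545 0.22285745 0.2248806 ]
```

```bash
sed -i 's/zfit=np.polyfit(q\[:,0\],q\[:,2\],1);zy=np.polyfit(q\[:,1\],q\[:,2\],1)/k=(q[:,0]>.028)\&(q[:,0]<.058);zfit=np.polyfit(q[k,0],q[k,2],1);zy=np.polyfit(q[k,1],q[k,2],1)/' h.py
python3 - <<'E'
from h import *
c=dict(np.load("w9.npz"));T=c["T"];s=r.sense();s["tcp_pos"]=np.array([.5953,.2231,.2258]);print(bar(c,T,s))
L=(cloud(c,T)-s["tcp_pos"])@s["ee_rot"]
m=(abs(L[...,1])<.012)&(L[...,2]>-.03)&(L[...,2]<.08);q=L[m]
for x in np.arange(.024,.068,.003):
    t=q[abs(q[:,0]-x)<.0015]
    if len(t):print(x.round(3),len(t),np.percentile(t[:,2],[10,50,90]).round(4))
E
```

```text
bar n 1375 rect [0.0428 0.0007 0.038  0.0139] 0.21496596932411194 x end 0.0618 z 0.0161 tilt -0.0003 -0.0002 mids [array([0.0007]), array([0.0006]), array([0.0006])]
[0.00077616 0.00067192 0.        ]
0.024 123 [-0.0259 -0.0064  0.0163]
0.027 541 [-0.0264 -0.0084  0.0158]
0.03 104 [0.0155 0.0162 0.0168]
0.033 97 [0.0153 0.0161 0.0169]
0.036 100 [0.0154 0.0162 0.0169]
0.039 105 [0.0153 0.0162 0.017 ]
0.042 103 [0.0152 0.0162 0.0169]
0.045 98 [0.0153 0.0162 0.0168]
0.048 110 [0.0154 0.0162 0.017 ]
0.051 109 [0.0152 0.0161 0.0171]
0.054 109 [0.0152 0.0162 0.0168]
0.057 111 [0.0153 0.016  0.0168]
0.06 109 [0.0154 0.0164 0.0171]
0.063 19 [0.0192 0.02   0.0204]
```

The tool is level in the grip. Carrying it over the rack (tips at about 163 mm) and stopping short of the row to re-measure the rims past the bar end.

Request:
play_rows:
  commands:
    - [[-0.003,-0.02,0,0,0,0.02,0.95],[-0.01,-0.055,0,0,0,0.05,0.95],[-0.017,-0.095,0,0,0,0.08,0.95],[-0.025,-0.14,0,0,0,0.11,0.95],[-0.033,-0.185,0,0,0,0.14,0.95]]

```text
time_s: 21.3
tcp_pos: [0.5614, 0.0365, 0.2242]
ee_rot: [[-0.015, -1.0, -0.003], [-1.0, 0.015, -0.001], [0.001, 0.003, -1.0]]
wrist_force: [1.5, -0.3, -1.4]
gripper_width: 0.158
```

Request:
play_rows:
  commands:
    - [[-0.007,-0.045,0,0,0,0.03,0.95],[-0.015,-0.09,0,0,0,0.06,0.95],[-0.023,-0.13,0,0,0,0.076,0.95],[-0.029,-0.16,0,0,0,0.076,0.95],[-0.032,-0.178,0,0,0,0.076,0.95]]

```text
time_s: 21.8
tcp_pos: [0.529, -0.1421, 0.2243]
ee_rot: [[0.057, -0.998, -0.003], [-0.998, -0.057, 0.0], [-0.0, 0.003, -1.0]]
wrist_force: [0.7, 0.4, -2.3]
gripper_width: 0.157
```

Request:
play_rows:
  commands:
    - [[0,0,0,0,0,0,0.95],[0,0,0,0,0,0,0.95],[0,0,0,0,0,0,0.95],[0,0,0,0,0,0,0.95],[0,0,0,0,0,0,0.95]]

```text
time_s: 22.3
tcp_pos: [0.5308, -0.1391, 0.2255]
ee_rot: [[0.06, -0.998, -0.0], [-0.998, -0.06, 0.0], [-0.0, 0.0, -1.0]]
wrist_force: [-0.4, -0.4, -1.6]
gripper_width: 0.157
```

Run:
```python
from h import *
c,T,s=wrist();np.savez("w10.npz",T=T,**c)
R=s["ee_rot"];print(s["time_s"],s["tcp_pos"].round(4),R.round(4).tolist(),s["gripper_width"],s["wrist_force"].round(2))
c0=bar(c,T,s);print(c0)
o=rims(cloud(c,T));k=o[np.argsort(o[:,1])];d=np.polyfit(k[:,1],k[:,0],1)
print("rim mean",o.mean(0).round(4),"row yaw",-np.degrees(np.arctan(d[0])),"tool yaw",np.degrees(np.arctan2(-R[1,0],-R[0,0]))-90)
tc=s["tcp_pos"]+R@c0;print("tool ctr",tc.round(4),"shift",(o.mean(0)-tc[:2]).round(4))
```

```text
22.3 [ 0.5308 -0.1391  0.2255] [[0.0603, -0.9982, -0.0001], [-0.9982, -0.0603, 0.0001], [-0.0001, 0.0001, -1.0]] 0.15703285301194153 [-0.37 -0.42 -1.56]
bar n 1379 rect [0.0427 0.     0.0137 0.038 ] 89.64086151123047 x end 0.0617 z 0.016 tilt 0.0012 -0.0009 mids [array([0.0001]), array([0.0001]), array([0.0001])]
[0.00066926 0.00012242 0.        ]
[323, 18, 16, 20, 129] [ 0.532  -0.296   0.0149  0.0156] [0.0705 0.0724]
[323, 49, 15, 18, 99] [ 0.5307 -0.2689  0.0143  0.015 ] [0.0708 0.0725]
[323, 79, 15, 17, 74] [ 0.529  -0.2401  0.015   0.015 ] [0.0712 0.0726]
[323, 108, 14, 15, 61] [ 0.5274 -0.2124  0.0139  0.0144] [0.0713 0.0725]
rim mean [ 0.5298 -0.2543] row yaw 3.1616066886612453 tool yaw 3.4542352449828115
tool ctr [ 0.5308 -0.1398  0.2255] shift [-0.001  -0.1145]
```

Request:
play_rows:
  commands:
    - [[-0.0002,-0.025,0,0,0,0,0.95],[-0.0005,-0.06,0,0,0,0,0.95],[-0.001,-0.095,0,0,0,0,0.95],[-0.001,-0.1145,0,0,0,0,0.95],[-0.001,-0.1145,0,0,0,0,0.95]]

```text
time_s: 22.85
tcp_pos: [0.5295, -0.2562, 0.2251]
ee_rot: [[0.056, -0.998, -0.0], [-0.998, -0.056, -0.0], [0.0, 0.001, -1.0]]
wrist_force: [-0.2, 1.5, -1.6]
gripper_width: 0.162
```

Request:
play_rows:
  commands:
    - [[0,0,-0.01,0,0,0,0.95],[0,0,-0.025,0,0,0,0.95],[0,0,-0.04,0,0,0,0.95],[0,0,-0.05,0,0,0,0.95],[0,0,-0.055,0,0,0,0.95]]

```text
time_s: 23.35
tcp_pos: [0.5291, -0.2533, 0.1691]
ee_rot: [[0.06, -0.998, -0.002], [-0.998, -0.06, 0.001], [-0.001, 0.002, -1.0]]
wrist_force: [0.2, 0.6, -2.0]
gripper_width: 0.157
```

Request:
play_rows:
  commands:
    - [[0,0,-0.005,0,0,0,0.95],[0,0,-0.01,0,0,0,0.95],[0,0,-0.01,0,0,0,0.95],[0,0,-0.01,0,0,0,0.95],[0,0,-0.01,0,0,0,0.95]]

```text
time_s: 23.85
tcp_pos: [0.5299, -0.2546, 0.161]
ee_rot: [[0.059, -0.998, 0.001], [-0.998, -0.059, -0.0], [0.0, -0.001, -1.0]]
wrist_force: [-1.2, 0.0, -1.2]
gripper_width: 0.161
```

Run:
```python
from h import *
c=r.capture("scene");np.savez("s2.npz",**c)
s=r.sense();print(s["time_s"],s["tcp_pos"].round(4),s["ee_rot"].round(4).tolist(),s["wrist_force"].round(2))
cv2.imwrite("pics/s2.png",cv2.resize(c["image"][160:270,130:270,::-1],None,fx=5,fy=5,interpolation=cv2.INTER_CUBIC))
```

```text
23.9 [ 0.5299 -0.2546  0.161 ] [[0.0589, -0.9983, 0.0009], [-0.9983, -0.0589, -0.0003], [0.0003, -0.0009, -1.0]] [-1.07 -0.19 -1.1 ]
```

View pics/s2.png

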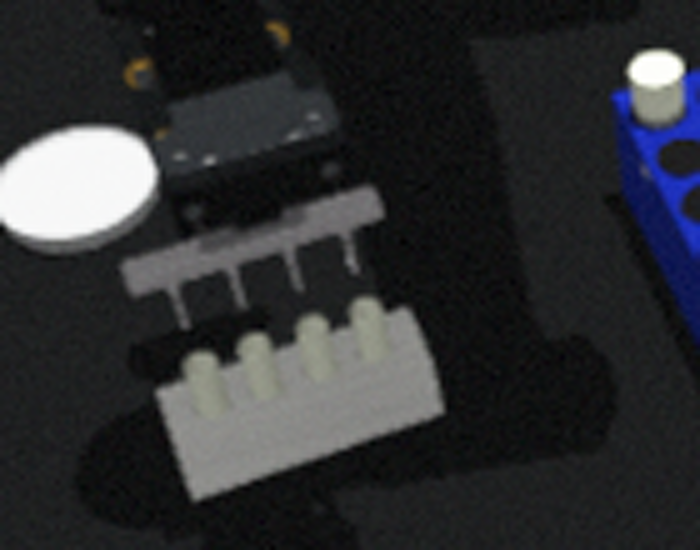

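Scene crop: the pin tips are at (186,327), (241,306), (299,289) and (356,272), each above its own tube mouth at about (202,358), (257,340), (314,322) and (366,305). Casting both sets onto their heights cross-checks the centring.

Run:
```python
from h import *
c=dict(np.load("s2.npz"));T=c["extrinsics"]
f=lambda a:(np.array(a)/5+[130,160]-.4)
t=ray(c,T,f([(186,327),(241,306),(299,289),(356,272)]),.098)
print("tips",t[:,:2].round(4).tolist(),t.mean(0).round(4))
P=cloud(c,T);m=(P[...,2]>.066)&(P[...,2]<.08)&(abs(P[...,0]-.53)<.035)&(abs(P[...,1]+.255)<.07)
n,l,st,ce=cv2.connectedComponentsWithStats(m.astype(np.uint8))
for i in range(1,n):
    if st[i,4]>2:print(ce[i].round(1),((ce[i]-[130,160]+.4)*5).round(0),st[i,4],P[l==i].mean(0).round(4),ray(c,T,ce[i],.072)[0,:2].round(4))
b=ray(c,T,f([(202,358),(257,340),(314,322),(366,305)]),.072);print("rims eyeballed",b[:,:2].round(4).tolist(),b.mean(0).round(4))
```

```text
tips [[0.5325, -0.2989], [0.5287, -0.2717], [0.5282, -0.2431], [0.5274, -0.2145]] [ 0.5292 -0.257   0.098 ]
[203.3 222.3] [368. 313.] 22 [ 0.5301 -0.2136  0.07  ] [ 0.532  -0.2137]
[192.5 226. ] [315. 332.] 27 [ 0.5324 -0.2413  0.0703] [ 0.5341 -0.2414]
[181.  229.6] [257. 350.] 29 [ 0.5334 -0.2703  0.0702] [ 0.5351 -0.2703]
[170.  233.3] [202. 369.] 25 [ 0.5351 -0.2977  0.0698] [ 0.5372 -0.2976]
rims eyeballed [[0.5301, -0.2965], [0.5286, -0.2691], [0.5273, -0.2403], [0.5258, -0.2135]] [ 0.528  -0.2548  0.072 ]
```

Both checks put the pins about 1 mm too far towards -y. I'll correct that and make the last descent.

Request:
play_rows:
  commands:
    - [[0,0.0012,0,0,0,0,0.95],[0,0.0012,-0.005,0,0,0,0.95],[0,0.0012,-0.01,0,0,0,0.95],[0,0.0012,-0.014,0,0,0,0.95],[0,0.0012,-0.016,0,0,0,0.95]]

```text
time_s: 24.4
tcp_pos: [0.5292, -0.2531, 0.1437]
ee_rot: [[0.059, -0.998, -0.001], [-0.998, -0.059, 0.0], [-0.0, 0.001, -1.0]]
wrist_force: [-0.8, -0.8, -1.8]
gripper_width: 0.156
```

Request:
play_rows:
  commands:
    - [[0,0,0,0,0,0,0.95],[0,0,0,0,0,0,0.95],[0,0,0,0,0,0,0.95],[0,0,0,0,0,0,0.95],[0,0,0,0,0,0,0.95]]

```text
time_s: 24.9
tcp_pos: [0.5297, -0.2532, 0.1447]
ee_rot: [[0.059, -0.998, 0.0], [-0.998, -0.059, -0.0], [0.0, -0.0, -1.0]]
wrist_force: [-0.2, 1.4, -2.1]
gripper_width: 0.16
```

Request:
play_rows:
  commands:
    - [[0,0,0,0,0,0,0.95],[0,0,0,0,0,0,0.95],[0,0,0,0,0,0,0.95],[0,0,0,0,0,0,0.95],[0,0,0,0,0,0,0.95]]

```text
time_s: 25.4
tcp_pos: [0.5296, -0.2532, 0.1445]
ee_rot: [[0.059, -0.998, -0.0], [-0.998, -0.059, 0.0], [-0.0, 0.0, -1.0]]
wrist_force: [0.0, -0.8, -1.9]
gripper_width: 0.159
```

Run:
```python
from h import *
c=r.capture("scene");np.savez("s3.npz",**c);w,T,s=wrist();c0=bar(w,T,s)
tc=s["tcp_pos"]+s["ee_rot"]@c0
print(s["time_s"],s["tcp_pos"].round(4),s["ee_rot"].round(4).tolist(),s["wrist_force"].round(2),s["gripper_width"],"ctr",tc.round(4))
a=cv2.resize(c["image"][185:255,150:230,::-1],None,fx=8,fy=8,interpolation=cv2.INTER_CUBIC)
cv2.imwrite("pics/s3.png",np.clip(a*1.4,0,255).astype(np.uint8))
```

```text
bar n 1380 rect [0.0427 0.0001 0.0137 0.0379] 89.93607330322266 x end 0.0616 z 0.016 tilt 0.0002 -0.0081 mids [array([0.0001]), array([0.0001]), array([0.0001])]
25.45 [ 0.5296 -0.2532  0.1445] [[0.0589, -0.9983, -0.0], [-0.9983, -0.0589, 0.0], [-0.0, 0.0, -1.0]] [-0.43  0.41 -1.59] 0.16112504171827882 ctr [ 0.5295 -0.2538  0.1445]
```

View pics/s3.png

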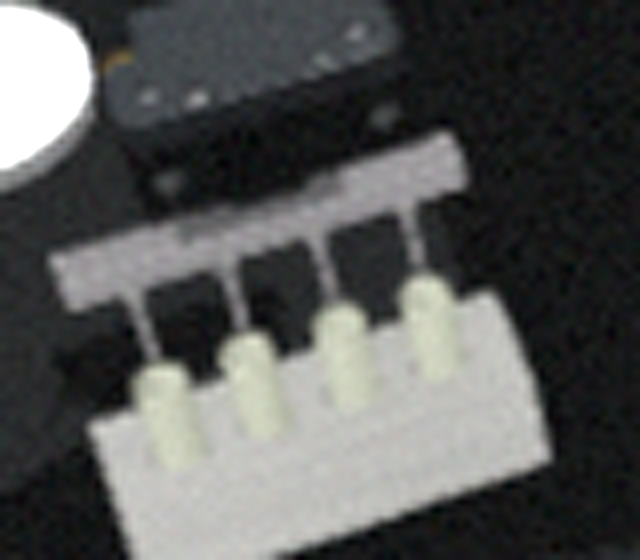

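The four pins end at about (155,357), (241,326), (332,300) and (421,267). That is where 10 mm above the rim centres should appear (rim centre 1 is at about (163,378)). The arm is still, and the tool is level and centred, so I'm handing in.

Run:
```python
from station import r
print(r.finish_job())
```

```text
the job is handed in; nothing more can be done
None
```

The job is done and handed in after about 25.5 s of robot time. Both loose tubes are in the empty bores, and the pin tool is held still over the row.

- **Tubes:** They stand in bores 2 and 4. Before I picked up the tool, depth images put all four rims at about 72 mm. The first tube caught on the rim of bore 2 with about 7 N; I raised it, shifted it about 1.4 mm and it went in freely.
- **Tool carry:** I lifted it straight up by its grip and crossed the rack with the tips at about 163 mm, against 107 mm for the caps. No force beyond the tool's own weight showed on the way.
- **Last checks:**
  - **Centring:** The tool centre measured (0.5295, -0.2538) against the mean of the rims at (0.5298, -0.2543), about 0.5 mm off. The yaw was within about 0.3° of the row.
  - **Level and height:** The bar was level, except that one noisy fit across its width gave about 0.5°. The tips came out at about 81.5 mm, so 9–10 mm above the rims.
- **Disagreements:** An earlier scene-camera check and the wrist measurement both showed the pins about 1 mm too far towards -y, which I corrected. The top and wrist cameras differed by about 2.5 mm in y, and I used the wrist. I did not re-measure the vial or the other things on the bench at the end.

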